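# Tip the recipe binder out of a packed rack onto the reading stand

## Task

Get the recipe binder (the volume with the steel-rimmed finger hole in its spine) out of the tightly packed rack: tip its top edge forward until it leans on the steel rail, then grip it where its spine now stands out and lift it clear, leaving the two books standing in the rack. Stand it centred on the reading stand, right way up, with one cover flat against the backrest, and let go. Then slide the bookend up so that it closes the gap and the two books stand tight together, without disturbing the other things on the counter.

Things in the scene. Friction and masses are not known exactly. Their poses are not given: they have to be found in the camera images.
- binder: grey ring binder, rigid box 75 deep (x) x 40 thick (y) x 165 mm tall (z), 0.25 to 0.5 kg; origin: centre of underside. Spine = -x face, with a steel-rimmed finger hole low down, label holder above. Starts upright in any of the rack's three places, 1 mm from its neighbours. Tipped forward under 24 degrees it falls back; over, it falls on and rests on the rail at about 32 degrees
- book_1: hardback book, same grey, size, mass and origin as the binder, but with four raised bands across its spine; starts upright in the rack, spine to the front, and stays there
- book_2: second hardback, the same as book_1
- rack: dark wooden rack, fixed; origin at underside, x to its back, y along the row. Base 12 mm thick, x -80 to 66, y -68 to 112 mm. Volumes stand on it, spines at x -25, rear faces at x 50, centres at y 77, 36, -5. Lip 8 mm above the base before the spines; low strip behind, up to z 38, so upper rear edges are open from behind. Fixed end panel at y 99 to 109, 150 mm high
- rail (a point): middle of the rack's steel rail, a 10 mm round bar along the rack's y, 39 mm in front of the spines, 70 mm above the counter: a tipped volume comes to lean on it
- bookend (a joint): sliding bookend of the rack, m: 0 at the start (three volumes, tight), grows as it slides along the rack's +y towards the fixed end panel; about 0.045 when the two remaining books are tight; stays where it is left. Takes 1 N to slide, and 1 to 4 N more for each book that it pushes
- bookend_outer (a point): middle of the top edge of the bookend's outer face (away from the books, looking along the rack's -y), 147 mm above the counter. The bookend is an upright board 12 mm thick (y), 80 deep (x), 134 tall, free on its outer side
- stand: dark wooden reading stand, fixed; origin at the underside, front (its -x) facing the row of books and the robot at a slant. Base 130 x 150 mm, 10 mm thick, backrest leaning back 18 degrees
- seat (a point): middle of the inner corner line where the stand's seat and backrest meet. z runs up the backrest face (leaning back 18 degrees, 95 mm high), x points into the backrest, y along the 150 mm width. The flat seat (plane z = 0) runs forward to a lip at x -52 mm, 10 mm high. A binder flat on the backrest has its underside centre at x -20, z 0 and its thickness along x
- mug: white patterned mug, 95 mm tall, bystander, origin at its underside
- jar: glass jar with dark lid, 64 x 64 x 99 mm, bystander, origin at its underside
- tin: food tin, 75 x 75 x 58 mm, bystander, origin at its underside
- bowl: small white bowl, 84 mm across, 37 mm tall, bystander, origin at its underside

How it is judged:
On the way, in this order (a step that is already met when the one before it is completed fails the run):
1. the binder is tipped forward in the rack onto the rail (more than 28 degrees) while the books stay upright (angle between binder's own z axis and vertical above 0.49 rad and z of binder in the frame of rack below 0.05 m and x of binder in the frame of rack above -0.06 m and angle between each of book_1, book_2's own z axis and vertical below 0.06 rad and z of each of book_1, book_2 in the frame of rack below 0.018 m and x of book_1 in the frame of rack between -0.002 and 0.028 m and x of book_2 in the frame of rack between -0.002 and 0.028 m), for 0.2 s.
2. the binder is gripped and lifted clear of the rack (contact force between binder and the fingers above 1 N and height (world z) of binder above 0.1 m and contact force between binder and rack below 0.1 N), for 0.1 s.
3. the binder stands on the reading stand against its backrest, released (z of binder in the frame of seat between -0.006 and 0.014 m and x of binder in the frame of seat between -0.042 and -0.012 m and y of binder in the frame of seat between -0.035 and 0.035 m and angle between the z axis of binder and the z axis of seat, either way round below 0.15 rad and angle between the y axis of binder and the x axis of seat, either way round below 0.26 rad and contact force between binder and the fingers below 0.1 N and linear speed of binder below 0.03 m/s), for 0.3 s.
4. the bookend has closed the gap (value of joint bookend above 0.038 m), for 0.2 s.
At the end, for the whole second after the job is handed in: Binder at rest on the seat (within 14 mm), within 35 mm of the middle, within 8 degrees of the backrest's lean and 15 degrees of parallel to it; both books at rest upright in the rack (within 3 degrees); bookend at least 38 mm in; bystanders where they stood (25 mm) (z of binder in the frame of seat between -0.006 and 0.014 m and x of binder in the frame of seat between -0.042 and -0.012 m and y of binder in the frame of seat between -0.035 and 0.035 m and angle between the z axis of binder and the z axis of seat, either way round below 0.15 rad and angle between the y axis of binder and the x axis of seat, either way round below 0.26 rad and angle between each of book_1, book_2's own z axis and vertical below 0.06 rad and z of each of book_1, book_2 in the frame of rack below 0.018 m and x of book_1 in the frame of rack between -0.002 and 0.028 m and x of book_2 in the frame of rack between -0.002 and 0.028 m and value of joint bookend above 0.038 m and linear speed of each of binder, book_1, book_2 below 0.02 m/s); the robot touches nothing.
It fails at once if a bystander (mug, jar, tin, bowl) is moved by more than 25 mm or tipped (distance of any of mug, jar, tin, bowl from where it was at the start of the episode above 0.025 m or angle between any of mug, jar, tin, bowl's own z axis and vertical above 0.3 rad).
It fails at once if a book is tipped over (more than 26 degrees) or lifted out of the rack (angle between any of book_1, book_2's own z axis and vertical above 0.45 rad or z of any of book_1, book_2 in the frame of rack above 0.06 m).
It also fails if it takes over 70 s, if anything falls off the work surface, if the arm or the gripper's body presses on something with over 40 N, if the wrist force passes 120 N, or if a joint passes its speed limit or range.

## Robot

A 6-joint arm with a two-finger parallel gripper is mounted at the origin on a cart in front of the work surface, level with it; the furniture and walls round the work are solid. World frame = base frame: x ahead of the robot, y to its left, z up, the work surface at z = 0. Lengths are in m, angles in rad, forces in N, time in s.
With the tool pointing down it reaches from about 0.3 to 0.775 m from the base axis. Payload 14.6 kg.
Tool frame: the origin (TCP) lies at the very end of the fingers, on their centre line; the grasp point (between the pads) lies 19 mm behind it; z points along the fingers, y is the line along which they close (so a half turn about z gives the same grasp; the last joint's range is limited). The gripper opens to 94 mm and grips with 3 to 60 N. Pads are 16 mm wide; open, the fingers measure 119 mm over their backs; the gripper's body (75 mm by 177 mm) begins 78 mm behind the grasp point.
Start: joints at [-1.4, 0.3, 1.521, -0, 1.321, -0.067], TCP at [0.13, -0.535, 0.205] pointing down, gripper open.
Joint ranges: [-3.03, 3.03], [-0.79, 2.21], [0.23, 2.52], [-1.04, 4.18], [0, 3.07], [-2.55, 2.55]. Speed limits (rad/s): [2.22, 2.22, 2.57, 3.14, 3.14, 3.14].

## Interface

Orientations are given as [roll, pitch, yaw] about the fixed x, y, z axes, in that order (R = Rz(yaw) Ry(pitch) Rx(roll)).
In Python, from station import ctrl gives the robot as it stands.
- The arm moves only by the tool move_arm, never from a script. Its argument "increments" is a list of rows, each a list of 7 numbers: the opening, from 0 (shut) to 1 (fully open), then the shift along the tool's x, y, z in units of 50 mm (1.0 is 50 mm), then the turn, a rotation vector about the tool's x, y, z in rad. In form: [[claw, tx, ty, tz, rx, ry, rz], ...]. A call has 1 to 20 rows; each row shifts and turns the commanded pose from where the row before left it, along the tool's axes as they then stand; what a row does not reach is not made up. A row lasts 1/10 s, in which the tool goes at most 50 mm and 8.59 degrees, less where a joint would pass 70% of its speed; a pose out of reach is approached as far as the arm can. A call is refused whole if a number of a shift passes 1 or a number of a turn 0.15, either way. A call with a gripper value outside its range is refused whole. The fingers move at their own pace and stop on an object; "force" is the grip in N (left out, the last holds). Time passes only in rows, so rows that do not move let the fingers close. It gives the time, the measured TCP pose, the force, the opening and the grip force at its end, in the units of the state.
- ctrl.get_obs(): the state, without advancing time (a new reading comes with each control period).
- ctrl.camera(name): name is "scene" or "top" or "wrist"; returns a dict with "color" (420x560x3 uint8, blue, green, red), "K" (3x3 intrinsics, pixels), "distortion" ([k1, k2, p1, p2, k3] as OpenCV has them; the pictures are not rectified), "pose" (4x4, takes a point from camera to world coordinates); the wrist camera has in their place "tool_from_camera" (4x4, takes a point from camera to tool coordinates, whose origin is the TCP and whose axes are the flange's). Camera axes: x right, y down, z forward; pixel columns grow to the right and rows downward; lengths in m; the calibration is good to about 2 mm. A picture is of the moment at which its call begins: read the wrist's pose just before it. There is no depth.
- ctrl.hand_in(): hands the job in; it is judged then, once.
Trained networks look in a picture, given as the dict that the camera call returned (one of the last four; its "shot" number tells which), for a name from the list of things; names that differ only in an ending like _2 or _b are one class to them, and where a whole thing is asked for, a point or a joint stands for the part that bears it (a point fixed in the world has none). Each returns a list of dicts, best first, with "conf" (0 to 1); they miss things now and then, are a little off and sometimes report something else, mostly with a low value. They report only what shows in the picture. A call takes as long as a camera call.
- ctrl.cut_out(name, picture): "mask" (420x560 bool, what is visible of it) and "centre" ([row, column] in pixels, amid what is visible of it).
The state is a dict: "time_s": time; "qpos": joint angles; "joint_vel": joint speeds; "tau": joint torques, N m; "ee_pos": TCP position; "eef_rot": TCP orientation; "force": force on the tool from outside, world axes, zero at the start; "moment": the same for the moment, N m; "grip_width": finger opening in m; "grip_force": force on a finger pad.
Only numpy, scipy, OpenCV 4.12 (cv2) and the standard library are available. Lean on these libraries where they do the work, as an engineer would, in place of code of your own. Each camera call takes 0.05 s, during which the arm holds its last target. There are 200 camera calls.

## Working session

There is one attempt and no reset: what is moved stays moved. The work goes in short steps, Python scripts to look and compute and a tool call to move; the robot and the scene stay as the last step left them, time stands still between calls to the robot, and variables do not carry over. Pictures are saved under pics/ and viewed, at most 10 in all, crops included, and the job is handed in when it is done.

Besides the shell and the picture viewer there is one more tool, called after "Request:" as name(argument=value, ...), one argument or row to a line, values as JSON. move_arm: Moves the arm, as the interface text tells. Its arguments: {"type":"object","properties":{"increments":{"type":"array","items":{"type":"array","items":{"type":"number"}}},"force":{"type":"number"}},"required":["increments"]}

```bash
ls; mkdir -p pics; cat > h.py <<'E'
import numpy as np,cv2
from scipy.spatial.transform import Rotation as R
from station import ctrl
E
python3 - <<'E'
from h import *
o=ctrl.get_obs();print(o)
for n in ["scene","top"]:
    p=ctrl.camera(n);cv2.imwrite(f"pics/{n}0.png",p["color"]);print(n,p["K"],p["distortion"],p["pose"])
    for t in ["binder","book_1","rack","bookend","stand","mug","jar","tin","bowl"]:
        print(t,[(round(d["conf"],2),np.round(d["centre"]),int(d["mask"].sum())) for d in ctrl.cut_out(t,p)])
E
```

```text
pics
{'time_s': 0.0, 'qpos': array([-1.39959252e+00,  3.00474586e-01,  1.52157674e+00,  1.21312600e-05,
        1.32070640e+00, -6.65734436e-02]), 'joint_vel': array([ 0.0025884 , -0.00085624, -0.00020833,  0.00162363, -0.00068668,
        0.00015305]), 'tau': array([-6.83892358e-04, -5.31811023e+01, -3.52735233e+01,  7.07709999e-02,
        2.44297413e-02, -7.29251701e-05]), 'ee_pos': array([ 0.1295182 , -0.53426201,  0.20488626]), 'eef_rot': array([-3.14043094e+00, -8.92298591e-05,  2.37774187e-01]), 'force': array([-0.315532  ,  0.22669027, -0.00969842]), 'moment': array([ 0.00951274,  0.04269868, -0.01685761]), 'grip_force': 0.0, 'grip_width': 0.093869897667685}
scene [[392.23521534   0.         278.56370566]
 [  0.         392.23521534 201.63472616]
 [  0.           0.           1.        ]] [-0.06720651  0.          0.          0.          0.        ] [[-0.64338572 -0.5426005   0.54003658  0.06124368]
 [-0.76531019  0.47324526 -0.43627885  0.53629102]
 [-0.01884463 -0.69399108 -0.71973694  0.78956986]
 [ 0.          0.          0.          1.        ]]
binder [(0.68, array([186
[... 661 characters left out ...]
 [ 0.          0.          0.          1.        ]]
binder [(0.69, array([165., 212.]), 1627), (0.64, array([235., 316.]), 1304), (0.51, array([168., 278.]), 1110)]
book_1 [(0.65, array([221., 298.]), 1339), (0.55, array([240., 336.]), 1405)]
rack [(0.65, array([271., 322.]), 3341), (0.65, array([163., 212.]), 1597)]
bookend [(0.91, array([259., 350.]), 719), (0.34, array([241., 335.]), 1326)]
stand [(0.7, array([169., 280.]), 1128)]
mug [(0.79, array([163., 210.]), 1690), (0.62, array([223., 388.]), 953)]
jar [(0.87, array([167., 276.]), 1088)]
tin [(0.75, array([199., 340.]), 626), (0.63, array([269., 316.]), 3315)]
bowl [(0.77, array([226., 389.]), 1002), (0.33, array([198., 340.]), 617)]
```

View pics/scene0.png

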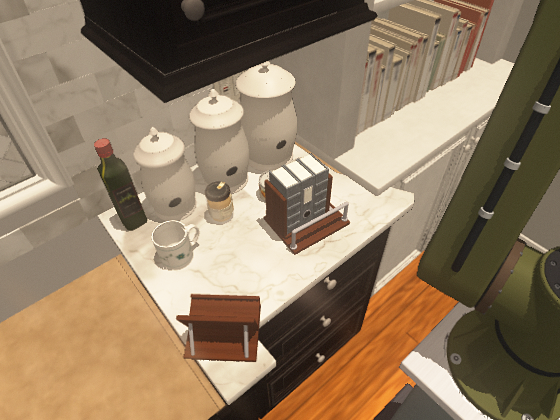

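View pics/top0.png

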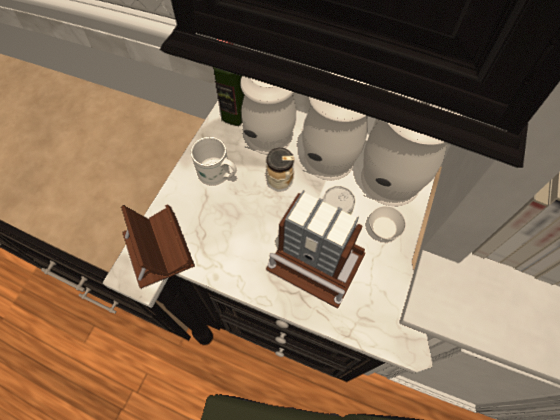

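The binder is the middle volume (scene ~(186,304) row/col). The stand is at the left edge, and mug, jar, tin and bowl are behind. I'll crop closer for corner picks.

```bash
python3 - <<'E'
from h import *
a=cv2.imread("pics/scene0.png");b=cv2.imread("pics/top0.png")
def crop(im,c0,r0,w,h,s): return cv2.resize(im[r0:r0+h,c0:c0+w],None,fx=s,fy=s,interpolation=cv2.INTER_CUBIC)
i1=crop(a,255,150,100,100,4);i2=crop(b,262,185,100,120,4)[:480]
i3=crop(a,175,290,100,75,4);i4=crop(b,115,200,100,90,4)
o=np.zeros((600,800,3),np.uint8)
o[:400,:400]=i1; o[:480,400:]=i2
cv2.imwrite("pics/c1.png",o)
o=np.zeros((400,800,3),np.uint8);o[:300,:400]=i3;o[:360,400:]=i4
cv2.imwrite("pics/c2.png",o)
E
```

```text
(no output)
```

View pics/c1.png

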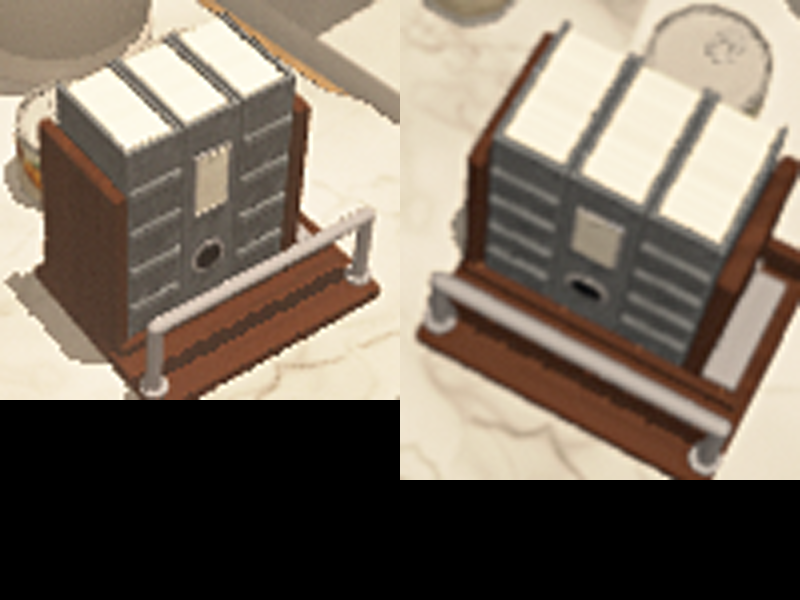

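View pics/c2.png

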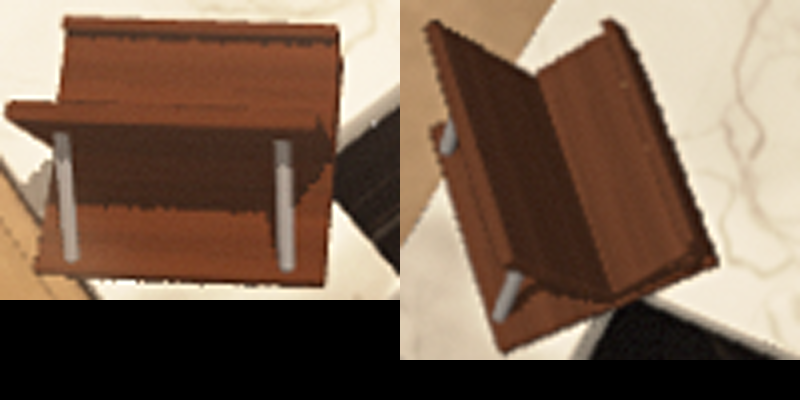

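```bash
cat >> h.py <<'E'
from scipy.optimize import least_squares
CAM={"scene":(np.array([[392.23521534,0,278.56370566],[0,392.23521534,201.63472616],[0,0,1]]),np.array([-.06720651,0,0,0,0]),np.array([[-0.64338572,-0.5426005,0.54003658,0.06124368],[-0.76531019,0.47324526,-0.43627885,0.53629102],[-0.01884463,-0.69399108,-0.71973694,0.78956986],[0,0,0,1]])),
"top":(np.array([[408.44261009,0,279.06015345],[0,408.44261009,212.22675061],[0,0,1]]),np.array([-.11447715,0,0,0,0]),np.array([[0.3853699,-0.81873137,0.42563949,0.22127724],[-0.92270731,-0.34693345,0.16807258,0.00983757],[0.01006228,-0.45751078,-0.88914714,0.86973675],[0,0,0,1]]))}
def proj(cam,P):
    K,D,T=CAM[cam] if isinstance(cam,str) else cam
    Ti=np.linalg.inv(T);rv=cv2.Rodrigues(Ti[:3,:3])[0]
    return cv2.projectPoints(np.atleast_2d(P).astype(float),rv,Ti[:3,3],K,D)[0][:,0]
def Tz(x,y,a,P): 
    return np.atleast_2d(P)@R.from_euler('z',a).as_matrix().T+[x,y,0]
E
python3 - <<'E'
from h import *
S=lambda c,r:(255+c/4,150+r/4); T=lambda c,r:(262+(c-400)/4,185+r/4)
rp=[("scene",S(378,287),(-80,-68,12)),("scene",S(127,150),(-25,97,177)),("scene",S(58,88),(50,97,177)),("scene",S(295,75),(-25,-25,177)),("scene",S(235,12),(50,-25,177)),
("top",T(497,130),(-25,97,177)),("top",T(565,25),(50,97,177)),("top",T(722,245),(-25,-25,177)),("top",T(785,130),(50,-25,177)),("top",T(418,335),(-80,112,12)),("top",T(690,478),(-80,-68,12))]
def res(p,dz=0):
    return np.concatenate([proj(c,Tz(*p[:3],np.array(P)/1000+[0,0,p[3]]))[0]-uv for c,uv,P in rp])
s=least_squares(res,[.45,-.05,-.1,0],loss='soft_l1');print("rack",s.x);print(np.round(res(s.x).reshape(-1,2),1))
S=lambda c,r:(175+c/4,290+r/4); T=lambda c,r:(115+(c-400)/4,200+r/4)
l=np.radians(18)
def seatT(p,P): # seat->world
    P=np.array(P)/1000; Q=R.from_euler('y',l).as_matrix()@P; Q=Q+[0,0,p[3]]; return Tz(*p[:3],Q)
sp=[("scene",S(65,18),(-55,-75,10)),("scene",S(340,27),(-55,75,10)),("top",T(537,75),(0,-75,0)),("top",T(610,297),(0,75,0)),("top",T(437,20),(0,-75,95)),("top",T(518,265),(0,75,95)),("top",T(610,22),(-55,-75,10)),("top",T(715,258),(-55,75,10)),("scene",S(5,103),(0,-75,95))]
bp=[("scene",S(38,270),-75),("scene",S(325,283),75),("top",T(505,350),75)]
def res2(p):
    return np.concatenate([proj(c,seatT(p,P))[0]-uv for c,uv,P in sp]+[proj(c,Tz(*p[:3],[p[4],y/1000,.003]))[0]-uv for c,uv,y in bp])
s=least_squares(res2,[.35,.3,1.0,.03,.07],loss='soft_l1');print("seat",s.x);print(np.round(res2(s.x).reshape(-1,2),1))
E
```

```text
rack [ 0.55725356  0.02562878 -0.12628242 -0.00413232]
[[ 0.  -0.3]
 [-1.4  1.3]
 [-1.6 -1.5]
 [-0.5  0. ]
 [-4.1 -0.8]
 [-1.2  2.1]
 [ 0.5 -1.1]
 [ 0.1  3.2]
 [ 1.4  0.5]
 [-1.3 -0.1]
 [ 3.2  4. ]]
seat [0.44230715 0.38761045 2.39839998 0.02052491 0.07053855]
[[-0.6  0.2]
 [-0.3  0.3]
 [ 0.1  0.2]
 [ 1.4  0.8]
 [ 0.7  0.3]
 [-0.1 -0.1]
 [-0.9  0.4]
 [-6.  -2.3]
 [ 0.4 -2.4]
 [-1.  -0.5]
 [ 0.2 -0.5]
 [-0.6  2.5]]
```

```bash
cat >> h.py <<'E'
def rows(p0,R0,p1,R1,n,tilt=None):
    """n equal rows; returns per-row local increments"""
    out=[];rv=(R0.inv()*R1).as_rotvec();Rp=R0;pp=np.array(p0)
    for i in range(1,n+1):
        Rn=R0*R.from_rotvec(rv*i/n);pn=np.array(p0)+(np.array(p1)-p0)*i/n
        out.append(np.r_[Rp.inv().apply(pn-pp)/.05,(Rp.inv()*Rn).as_rotvec()]);Rp,pp=Rn,pn
    return np.round(out,3)
def cur():
    o=ctrl.get_obs();return o["ee_pos"],R.from_euler('xyz',o["eef_rot"])
def pr(c,rs):
    print("["+",".join("["+",".join(f"{v:g}" for v in np.r_[c,r])+"]" for r in rs)+"]")
E
python3 - <<'E'
from h import *
p=ctrl.camera("wrist");print(p["K"],p["distortion"],p["tool_from_camera"])
P,Q=cur();print(Q.as_matrix())
# target: tool down, tool y along rack y
a=-.126
pr(1,rows(P,Q,[P[0],P[1],.33],Q,3))
Rt=R.from_matrix(np.column_stack([[np.cos(a),np.sin(a),0],[np.sin(a),-np.cos(a),0],[0,0,-1]]))
pr(1,rows(np.array([P[0],P[1],.33]),Q,np.array([.42,.05,.33]),Rt,14))
E
```

```text
[[322.12959174   0.         284.33090056]
 [  0.         322.12959174 208.10000786]
 [  0.           0.           1.        ]] [-0.01672243  0.          0.          0.          0.        ] [[ 7.26928763e-04 -9.68511356e-01 -2.48968322e-01  7.16781860e-02]
 [ 9.99999656e-01  6.04626061e-04  5.67707994e-04 -5.39023892e-04]
 [-3.99298902e-04 -2.48968649e-01  9.68511462e-01 -1.80907617e-01]
 [ 0.00000000e+00  0.00000000e+00  0.00000000e+00  1.00000000e+00]]
[[ 9.71868440e-01  2.35524383e-01  1.76137576e-05]
 [ 2.35524383e-01 -9.71868440e-01 -4.37805040e-06]
 [ 1.60871175e-05  8.40335841e-06 -1.00000000e+00]]
[[1,0,0,-0.83,-0,0,0],[1,0,0,-0.83,0,0,0],[1,0,0,-0.83,0,0,0]]
[[1,0.6,-0.714,0,0,-0,0.026],[1,0.581,-0.729,0,0,-0,0.026],[1,0.562,-0.744,0,0,-0,0.026],[1,0.543,-0.758,0,0,-0,0.026],[1,0.523,-0.772,0,0,-0,0.026],[1,0.502,-0.786,0,0,-0,0.026],[1,0.482,-0.798,0,0,-0,0.026],[1,0.461,-0.811,0,0,-0,0.026],[1,0.44,-0.822,0,0,-0,0.026],[1,0.418,-0.833,0,0,-0,0.026],[1,0.396,-0.844,0,0,-0,0.026],[1,0.374,-0.854,0,0,-0,0.026],[1,0.352,-0.863,0,0,-0,0.026],[1,0.329,-0.872,0,0,-0,0.026]]
```

Request:
move_arm(
  increments=[
    [1,0,0,-0.83,0,0,0],
    [1,0,0,-0.83,0,0,0],
    [1,0,0,-0.83,0,0,0],
    [1,0.6,-0.714,0,0,0,0.026],
    [1,0.581,-0.729,0,0,0,0.026],
    [1,0.562,-0.744,0,0,0,0.026],
    [1,0.543,-0.758,0,0,0,0.026],
    [1,0.523,-0.772,0,0,0,0.026],
    [1,0.502,-0.786,0,0,0,0.026],
    [1,0.482,-0.798,0,0,0,0.026],
    [1,0.461,-0.811,0,0,0,0.026],
    [1,0.44,-0.822,0,0,0,0.026],
    [1,0.418,-0.833,0,0,0,0.026],
    [1,0.396,-0.844,0,0,0,0.026],
    [1,0.374,-0.854,0,0,0,0.026],
    [1,0.352,-0.863,0,0,0,0.026],
    [1,0.329,-0.872,0,0,0,0.026],
    [1,0,0,0,0,0,0],
    [1,0,0,0,0,0,0],
  ],
)

```text
time_s: 2.95
ee_pos: [0.42, 0.0505, 0.3297]
eef_rot: [3.141, 0.001, -0.124]
force: [-0.4, 0.6, 0.7]
grip_width: 0.094
grip_force: 0.0
```

```bash
python3 - <<'E'
from h import *
o=ctrl.get_obs();p=ctrl.camera("wrist");cv2.imwrite("pics/w1.png",p["color"])
M=np.eye(4);M[:3,:3]=R.from_euler('xyz',o["eef_rot"]).as_matrix();M[:3,3]=o["ee_pos"]
W=M@p["tool_from_camera"];np.savez("w1.npz",K=p["K"],D=p["distortion"],W=W);print(o["ee_pos"],o["eef_rot"],W)
for t in ["binder","book_1","rack","bookend","tin","bowl"]:
    print(t,[(round(d["conf"],2),np.round(d["centre"]),int(d["mask"].sum())) for d in ctrl.cut_out(t,p)])
E
```

```text
[0.41997689 0.05050299 0.32967031] [ 3.14135163e+00  7.22395751e-04 -1.23843432e-01] [[-1.22805311e-01 -9.61021933e-01 -2.47700826e-01  4.91116860e-01]
 [-9.92430393e-01  1.19139416e-01  2.97945333e-02  4.21316760e-02]
 [ 8.77731881e-04  2.49484755e-01 -9.68378328e-01  5.10525974e-01]
 [ 0.00000000e+00  0.00000000e+00  0.00000000e+00  1.00000000e+00]]
binder [(0.9, array([ 47., 254.]), 4170)]
book_1 [(0.67, array([ 46., 295.]), 3949), (0.64, array([ 46., 257.]), 4037), (0.6, array([ 48., 213.]), 4089)]
rack [(0.56, array([108., 287.]), 6886)]
bookend [(0.6, array([ 56., 325.]), 1094)]
tin []
bowl []
```

View pics/w1.png

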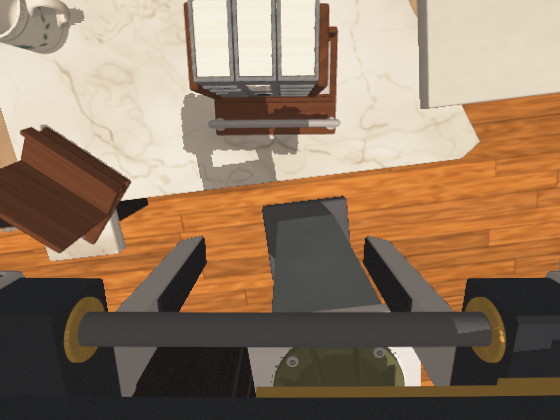

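The view shows the three volumes' white tops at rows 0–83, cols 192–319, with the rail at row 123 from col 213 to 338. The stand is at left, with its corner line running about (60,250)-(130,185).

```bash
python3 - <<'E'
from h import *
d=np.load("w1.npz");C=(d["K"],d["D"],d["W"])
S=lambda c,r:(255+c/4,150+r/4); T=lambda c,r:(262+(c-400)/4,185+r/4)
rp=[("scene",S(378,287),(-80,-68,12)),("scene",S(127,150),(-25,97,177)),("scene",S(58,88),(50,97,177)),("scene",S(295,75),(-25,-25,177)),
("top",T(497,130),(-25,97,177)),("top",T(565,25),(50,97,177)),("top",T(722,245),(-25,-25,177)),("top",T(785,130),(50,-25,177)),("top",T(418,335),(-80,112,12)),
(C,(192,83),(-25,97,177)),(C,(319,82),(-25,-25,177)),(C,(216,133),(-80,112,12)),(C,(336,132),(-80,-68,12))]
for sub in (rp,rp[:9],rp[9:]):
  for fz in (0,1):
    f=lambda p:np.concatenate([proj(c,Tz(*p[:3],np.array(P)/1000+[0,0,p[3]*fz]))[0]-uv for c,uv,P in sub])
    s=least_squares(f,[.55,.02,-.12,0],loss='soft_l1');print(np.round(s.x,4),np.round(f(s.x).reshape(-1,2),1).tolist())
E
```

```text
[ 0.5561  0.0256 -0.1149  0.    ] [[0.6, -1.4], [-0.7, 0.5], [-1.3, -2.2], [0.0, -1.1], [-1.6, 2.2], [-0.1, -1.3], [0.4, 2.9], [1.4, -0.2], [-1.5, 0.4], [1.3, -0.7], [-0.4, -0.9], [-0.0, 2.1], [-1.0, 2.1]]
[ 0.5566  0.0255 -0.1149 -0.0022] [[0.4, -1.0], [-0.8, 1.0], [-1.4, -1.7], [-0.2, -0.6], [-1.4, 2.5], [-0.1, -1.0], [0.4, 3.1], [1.3, 0.1], [-1.3, 0.5], [1.9, -0.9], [-0.6, -1.2], [0.2, 1.7], [-1.1, 1.7]]
[ 0.5558  0.0258 -0.1212  0.    ] [[0.6, -1.1], [-0.9, 0.4], [-1.3, -2.4], [0.0, -1.0], [-1.6, 2.0], [0.0, -1.4], [0.2, 3.0], [1.4, -0.0], [-1.6, 0.1]]
[ 0.558   0.0251 -0.1162 -0.0046] [[-0.0, -0.7], [-1.1, 1.4], [-1.6, -1.3], [-0.6, -0.1], [-1.0, 2.5], [0.4, -0.9], [0.6, 3.0], [1.5, 0.1], [-0.9, 0.3]]
[ 0.5564  0.0258 -0.1093  0.    ] [[1.3, -0.4], [-0.5, -1.4], [0.1, 2.3], [-0.8, 1.6]]
[ 0.5561  0.0258 -0.1083  0.0026] [[0.6, -0.4], [-0.2, -1.5], [-0.1, 2.6], [-0.5, 1.8]]
```

```bash
python3 - <<'E'
from h import *
def ray(cam,u,v,z):
    K,D,T=CAM[cam];x=cv2.undistortPoints(np.array([[[u,v]]],float),K,D)[0,0];d=T[:3,:3]@np.r_[x,1];o=T[:3,3];return np.round(o+d*(z-o[2])/d[2],3)
print("can front base",ray("top",385,200,0),ray("top",330,178,0),ray("scene",275,166,0))
print("can sides at z .1",ray("top",360,185,.1),ray("top",425,190,.1))
print("cabinet edge heights",[ (z,ray("top",345,120,z),ray("scene",230,70,z)) for z in (.3,.4,.5,.6)])
print(ctrl.get_obs()["qpos"])
P,Q=cur();a=-.112;rk=lambda x,y,z:np.array([.5565+x*np.cos(a)-y*np.sin(a),.0257+x*np.sin(a)+y*np.cos(a),z])
Rt=R.from_matrix(np.column_stack([[np.cos(a),np.sin(a),0],[np.sin(a),-np.cos(a),0],[0,0,-1]]))
A=rk(.071,.036,.25);print(A)
pr(0,rows(P,Q,A,Rt,8));pr(0,rows(A,Rt,rk(.071,.036,.155),Rt,4))
E
```

```text
can front base [ 0.77  -0.053  0.   ] [0.777 0.094 0.   ] [ 0.777 -0.032  0.   ]
can sides at z .1 [0.722 0.017 0.1  ] [ 0.768 -0.122  0.1  ]
cabinet edge heights [(0.3, array([0.712, 0.08 , 0.3  ]), array([0.877, 0.028, 0.3  ])), (0.4, array([0.626, 0.068, 0.4  ]), array([0.711, 0.132, 0.4  ])), (0.5, array([0.54 , 0.056, 0.5  ]), array([0.544, 0.236, 0.5  ])), (0.6, array([0.454, 0.043, 0.6  ]), array([0.377, 0.339, 0.6  ]))]
[ 3.00064138e-02 -6.17362484e-02  1.63898440e+00 -3.02305651e-05
  1.56381397e+00  1.72836531e+00]
[0.63107873 0.05353906 0.25      ]
[[0,0.522,-0.078,0.201,-0,-0,-0.002],[0,0.522,-0.077,0.201,-0,-0,-0.002],[0,0.522,-0.076,0.201,-0,-0,-0.002],[0,0.523,-0.075,0.201,-0,-0,-0.002],[0,0.523,-0.074,0.201,-0,-0,-0.002],[0,0.523,-0.073,0.201,-0,-0,-0.002],[0,0.523,-0.072,0.2,-0,-0,-0.002],[0,0.523,-0.071,0.2,-0,-0,-0.002]]
[[0,0,0,0.475,0,0,0],[0,0,0,0.475,0,0,0],[0,0,0,0.475,0,0,0],[0,0,0,0.475,0,0,0]]
```

```bash
python3 - <<'E'
from h import *
def tri(a,b):
    A=[];B=[]
    for cam,uv in (("scene",a),("top",b)):
        K,D,T=CAM[cam];x=cv2.undistortPoints(np.array([[uv]],float),K,D)[0,0];d=T[:3,:3]@np.r_[x,1];d/=np.linalg.norm(d);o=T[:3,3];Pm=np.eye(3)-np.outer(d,d);A.append(Pm);B.append(Pm@o)
    X=np.linalg.lstsq(np.vstack(A),np.hstack(B),rcond=None)[0];return X,[np.round(proj(c,X)[0]) for c in("scene","top")]
print(tri((375,18),(522,163)),tri((165,100),(165,48)))
E
```

```text
(array([ 0.59100166, -0.16764262,  0.46746522]), [array([374.,  17.]), array([522., 166.])]) (array([0.58810567, 0.33439516, 0.47094844]), [array([164.,  98.]), array([165.,  50.])])
```

```bash
cat >> h.py <<'E'
a=-.112
ex=np.array([np.cos(a),np.sin(a),0]);ey=np.array([-np.sin(a),np.cos(a),0]);ez=np.array([0,0,1.])
def rk(x,y,z): return np.array([.5565,.0257,0])+x*ex+y*ey+z*ez
def tl(t): 
    s,c=np.sin(np.radians(t)),np.cos(np.radians(t)); return R.from_matrix(np.column_stack([s*ez+c*ex,-ey,s*ex-c*ez]))
E
python3 - <<'E'
from h import *
P,Q=cur();Rt=tl(30);F=rk(.083,.036,.150);A=F-.12*Rt.apply([0,0,1]);print(A,F)
pr(0,rows(P,Q,A,Rt,8));pr(0,rows(A,Rt,F,Rt,6));pr(0,rows(F,Rt,rk(.073,.036,.15),Rt,1))
E
```

```text
[0.58337947 0.05890383 0.25392305] [0.64300354 0.05219787 0.15      ]
[[0,0.402,-0.076,0.191,0.001,0.065,-0.002],[0,0.389,-0.075,0.217,0.001,0.065,-0.002],[0,0.374,-0.074,0.242,0.001,0.065,-0.002],[0,0.358,-0.073,0.266,0.001,0.065,-0.002],[0,0.34,-0.073,0.289,0.001,0.065,-0.002],[0,0.32,-0.072,0.31,0.001,0.065,-0.002],[0,0.299,-0.071,0.33,0.001,0.065,-0.002],[0,0.277,-0.07,0.349,0.001,0.065,-0.002]]
[[0,0,-0,0.4,0,0,0],[0,-0,0,0.4,0,0,0],[0,0,-0,0.4,0,0,0],[0,0,-0,0.4,0,0,0],[0,-0,0,0.4,0,0,0],[0,0,-0,0.4,0,0,0]]
[[0,-0.173,0,-0.1,0,0,0]]
```

Request:
move_arm(
  increments=[
    [0,0.402,-0.076,0.191,0.001,0.065,-0.002],
    [0,0.389,-0.075,0.217,0.001,0.065,-0.002],
    [0,0.374,-0.074,0.242,0.001,0.065,-0.002],
    [0,0.358,-0.073,0.266,0.001,0.065,-0.002],
    [0,0.34,-0.073,0.289,0.001,0.065,-0.002],
    [0,0.32,-0.072,0.31,0.001,0.065,-0.002],
    [0,0.299,-0.071,0.33,0.001,0.065,-0.002],
    [0,0.277,-0.07,0.349,0.001,0.065,-0.002],
    [0,0,0,0,0,0,0],
    [0,0,0,0,0,0,0],
    [0,0,0,0,0,0,0],
  ],
)

```text
time_s: 4.4
ee_pos: [0.5831, 0.0598, 0.2544]
eef_rot: [-3.137, -0.52, -0.112]
force: [-0.3, 0.2, -0.1]
grip_width: 0.0093
grip_force: 0.0
```

Request:
move_arm(
  increments=[
    [0,0,0,0.4,0,0,0],
    [0,0,0,0.4,0,0,0],
    [0,0,0,0.4,0,0,0],
    [0,0,0,0.4,0,0,0],
    [0,0,0,0.4,0,0,0],
    [0,0,0,0.4,0,0,0],
    [0,0,0,0,0,0,0],
    [0,0,0,0,0,0,0],
  ],
)

```text
time_s: 5.2
ee_pos: [0.6425, 0.0538, 0.1502]
eef_rot: [-3.137, -0.52, -0.111]
force: [-0.1, 0.2, 0.0]
grip_width: 0.0008
grip_force: 0.0
```

```bash
python3 - <<'E'
from h import *
print(ctrl.get_obs()["force"])
b=ctrl.camera("top")["color"];a=ctrl.camera("scene")["color"]
f=lambda im,c,r:cv2.resize(im[r:r+150,c:c+100],None,fx=4,fy=4,interpolation=cv2.INTER_CUBIC)
cv2.imwrite("pics/c3.png",np.hstack([f(a,250,100),f(b,270,130)]))
E
```

```text
[-0.06127061  0.2340011   0.00026071]
```

View pics/c3.png

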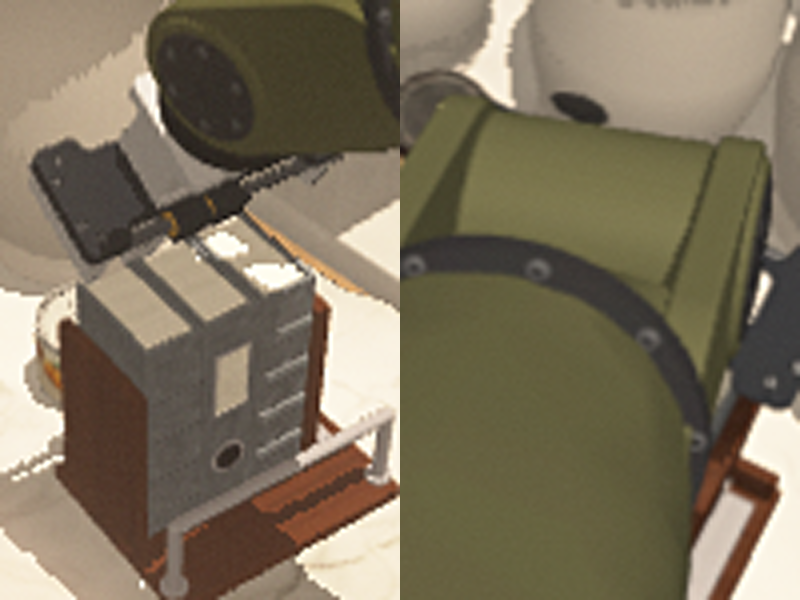

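The fingers sit behind the middle volume, clear of it. I'll pull forward.

Request:
move_arm(
  increments=[
    [0,-0.087,0,-0.05,0,0,0],
    [0,-0.087,0,-0.05,0,0,0],
    [0,-0.087,0,-0.05,0,0,0],
    [0,-0.087,0,-0.05,0,0,0],
    [0,-0.087,0,-0.05,0,0,0],
    [0,-0.087,0,-0.05,0,0,0],
  ],
)

```text
time_s: 5.9
ee_pos: [0.614, 0.0574, 0.1529]
eef_rot: [-3.136, -0.527, -0.111]
force: [2.0, -0.7, 2.6]
grip_width: 0.0003
grip_force: 1.4
```

```bash
python3 - <<'E'
from h import *
a=ctrl.camera("scene")
print({t:[(round(d["conf"],2),np.round(d["centre"]),int(d["mask"].sum())) for d in ctrl.cut_out(t,a)] for t in("binder","book_1")})
E
```

```text
{'binder': [(0.86, array([192., 306.]), 1005)], 'book_1': [(0.66, array([178., 322.]), 591), (0.61, array([192., 293.]), 1028)]}
```

Request:
move_arm(
  increments=[
    [0,-0.12,0,-0.07,0,0,0],
    [0,-0.12,0,-0.07,0,0,0],
    [0,-0.12,0,-0.07,0,0,0],
    [0,-0.12,0,-0.07,0,0,0],
    [0,-0.12,0,-0.07,0,0,0],
    [0,-0.12,0,-0.07,0,0,0],
    [0,-0.12,0,-0.07,0,0,0],
    [0,0,0,0,0,0,0],
  ],
)

```text
time_s: 6.85
ee_pos: [0.5636, 0.0626, 0.1496]
eef_rot: [-3.138, -0.52, -0.111]
force: [0.4, -0.3, 0.3]
grip_width: 0.0001
grip_force: 0.0
```

```bash
python3 - <<'E'
from h import *
a=ctrl.camera("scene")
print({t:[(round(d["conf"],2),np.round(d["centre"]),int(d["mask"].sum())) for d in ctrl.cut_out(t,a)] for t in("binder","book_1")})
f=lambda im,c,r:cv2.resize(im[r:r+150,c:c+130],None,fx=4,fy=4,interpolation=cv2.INTER_CUBIC)
cv2.imwrite("pics/c4.png",f(a["color"],240,100))
E
```

```text
{'binder': [(0.89, array([199., 314.]), 1082)], 'book_1': [(0.61, array([197., 289.]), 933)]}
```

View pics/c4.png

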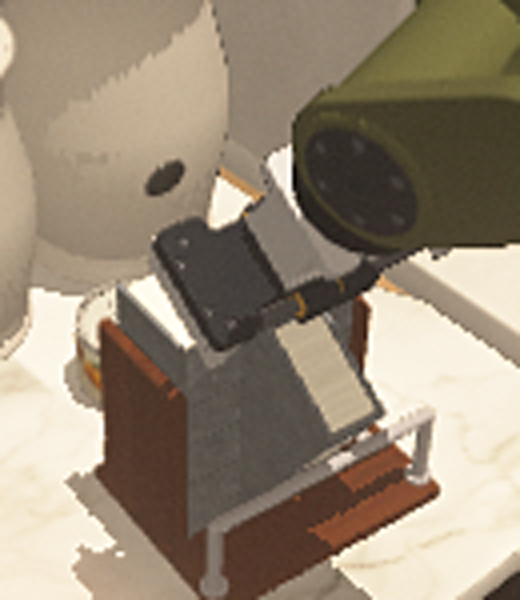

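The binder leans on the rail with its label face up, and the books still stand. Next I retreat upward and set up the grip.

```bash
python3 - <<'E'
from h import *
P,Q=cur();U=P+.1*ez+.005*ex;Rt=tl(32);F=rk(-.057,.036,.129);A=F-.13*Rt.apply([0,0,1]);print(A,F)
pr(0,rows(P,Q,U,Q,5));pr(0.5,rows(U,Q,A,Rt,5));pr(1,rows(A,Rt,F,Rt,7))
E
```

```text
[0.43542283 0.07554461 0.23924625] [0.50388071 0.06784511 0.129     ]
[[0,0.216,-0.001,-0.337,0,0,0],[0,0.216,-0.001,-0.337,0,0,0],[0,0.216,-0.001,-0.337,0,0,0],[0,0.216,-0.001,-0.337,0,0,0],[0,0.216,-0.001,-0.337,0,0,0]]
[[0.5,-0.489,0.004,-0.231,-0.001,0.008,0],[0.5,-0.487,0.005,-0.235,-0.001,0.008,0],[0.5,-0.485,0.005,-0.239,-0.001,0.008,0],[0.5,-0.483,0.005,-0.242,-0.001,0.008,0],[0.5,-0.481,0.005,-0.246,-0.001,0.008,0]]
[[1,-0,0,0.371,0,0,0],[1,0,-0,0.371,0,0,0],[1,-0,0,0.371,0,0,0],[1,0,-0,0.371,0,0,0],[1,-0,0,0.371,0,0,0],[1,0,-0,0.371,0,0,0],[1,-0,0,0.371,0,0,0]]
```

Request:
move_arm(
  increments=[
    [0,0.216,0,-0.337,0,0,0],
    [0,0.216,0,-0.337,0,0,0],
    [0,0.216,0,-0.337,0,0,0],
    [0,0.216,0,-0.337,0,0,0],
    [0,0.216,0,-0.337,0,0,0],
    [1,-0.489,0.004,-0.231,-0.001,0.008,0],
    [1,-0.487,0.005,-0.235,-0.001,0.008,0],
    [1,-0.485,0.005,-0.239,-0.001,0.008,0],
    [1,-0.483,0.005,-0.242,-0.001,0.008,0],
    [1,-0.481,0.005,-0.246,-0.001,0.008,0],
    [1,0,0,0,0,0,0],
    [1,0,0,0,0,0,0],
    [1,0,0,0,0,0,0],
    [1,0,0,0,0,0,0],
    [1,0,0,0,0,0,0],
  ],
)

```text
time_s: 8.5
ee_pos: [0.4356, 0.075, 0.2388]
eef_rot: [3.141, -0.559, -0.111]
force: [0.2, 0.6, -0.3]
grip_width: 0.0767
grip_force: 0.0
```

```bash
python3 - <<'E'
from h import *
o=ctrl.get_obs();p=ctrl.camera("wrist");cv2.imwrite("pics/w2.png",p["color"])
M=np.eye(4);M[:3,:3]=R.from_euler('xyz',o["eef_rot"]).as_matrix();M[:3,3]=o["ee_pos"]
W=M@p["tool_from_camera"];C=(p["K"],p["distortion"],W)
t=np.radians(32)
B=lambda L,d,y:rk(-.025-L*np.sin(t)+d*np.cos(t),y,.012+L*np.cos(t)+d*np.sin(t))
print(np.round(proj(C,[B(.165,0,.056),B(.165,0,.016),B(.165,.075,.056),B(.165,.075,.016)])))
print(np.round(proj(C,[rk(-.025,.097,.177),rk(-.025,.057,.177),rk(-.025,.015,.177),rk(-.025,-.025,.177)])))
print(o["ee_pos"],o["eef_rot"],o["grip_width"],[(round(d["conf"],2),np.round(d["centre"])) for d in ctrl.cut_out("binder",p)])
E
```

```text
[[261. 253.]
 [307. 253.]
 [260. 167.]
 [309. 167.]]
[[215. 149.]
 [260. 149.]
 [308. 149.]
 [354. 149.]]
[0.43564319 0.07504951 0.23882882] [ 3.14056701 -0.55946266 -0.11125515] 0.07666525048015246 [(0.89, array([198., 284.]))]
```

View pics/w2.png

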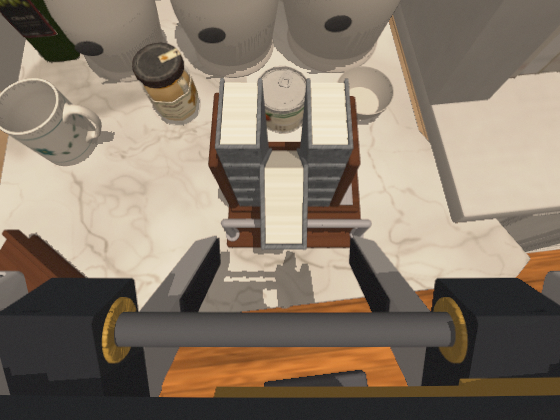

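The binder top spans cols 262–307, rows ~158–248, centred between the fingers, as predicted to about 5 mm. I'll descend and grip.

Request:
move_arm(
  increments=[
    [1,0,0,0.37,0,0,0],
    [1,0,0,0.37,0,0,0],
    [1,0,0,0.37,0,0,0],
    [1,0,0,0.37,0,0,0],
    [1,0,0,0.37,0,0,0],
    [1,0,0,0.37,0,0,0],
    [1,0,0,0.37,0,0,0],
    [1,0,0,0,0,0,0],
    [0.2,0,0,0,0,0,0],
    [0.2,0,0,0,0,0,0],
    [0.2,0,0,0,0,0,0],
    [0.2,0,0,0,0,0,0],
    [0.2,0,0,0,0,0,0],
    [0.2,0,0,0,0,0,0],
    [0.2,0,0,0,0,0,0],
    [0.2,0,0,0,0,0,0],
  ],
  force=30,
)

```text
time_s: 10.2
ee_pos: [0.5036, 0.0674, 0.1293]
eef_rot: [3.141, -0.56, -0.111]
force: [0.4, -1.4, 1.4]
grip_width: 0.0397
grip_force: 30.0
```

Request:
move_arm(
  increments=[
    [0.2,0.106,0,-0.17,0,0,0],
    [0.2,0.106,0,-0.17,0,0,0],
    [0.2,0.106,0,-0.17,0,0,0],
    [0.2,0.106,0,-0.17,0,0,0],
    [0.2,0.106,0,-0.17,0,0,0],
    [0.2,0.106,0,-0.17,0,0,0],
    [0.2,0.159,0,-0.254,0,0,0],
    [0.2,0.159,0,-0.254,0,0,0],
    [0.2,0.159,0,-0.254,0,0,0],
    [0.2,0.159,0,-0.254,0,0,0],
    [0.2,0.159,0,-0.254,0,0,0],
    [0.2,0.159,0,-0.254,0,0,0],
    [0.2,0.159,0,-0.254,0,0,0],
    [0.2,0.159,0,-0.254,0,0,0],
    [0.2,0,0,0,0,0,0],
  ],
)

```text
time_s: 11.7
ee_pos: [0.5038, 0.0677, 0.3117]
eef_rot: [-3.141, -0.563, -0.111]
force: [0.8, -0.6, -4.7]
grip_width: 0.0397
grip_force: 30.0
```

```bash
python3 - <<'E'
from h import *
a=ctrl.camera("scene")["color"];p=ctrl.camera("wrist")["color"]
f=lambda im,c,r,w,h,s:cv2.resize(im[r:r+h,c:c+w],None,fx=s,fy=s,interpolation=cv2.INTER_CUBIC)
cv2.imwrite("pics/c5.png",np.hstack([f(a,170,70,200,240,2),f(p,80,0,400,480 if 0 else 420,1)[:, :400] if 0 else cv2.resize(p[:,100:460],(400,480))]))
print(ctrl.get_obs()["qpos"])
E
```

```text
[ 0.12918558 -0.16490536  1.87206864 -0.16369612  0.89442359  1.87847512]
```

View pics/c5.png

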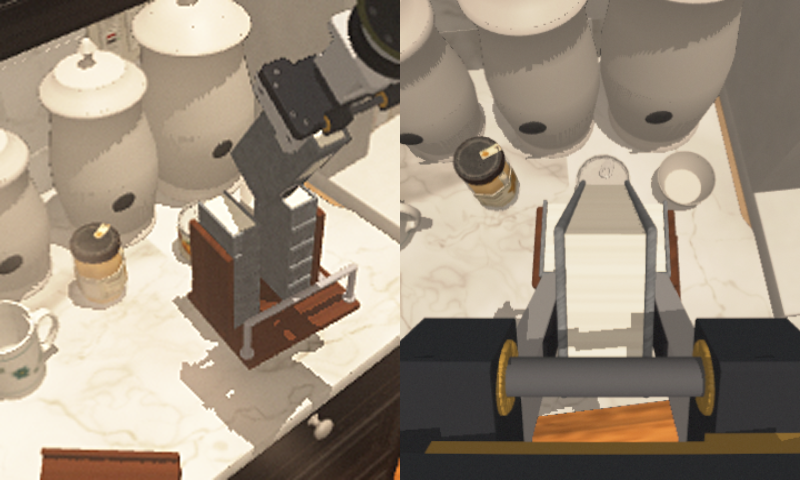

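The binder hangs in the gripper and both books stand upright. Next I work out the binder's pose in the hand and the path to the stand.

```bash
cat >> h.py <<'E'
SE=[.4423,.3876,2.3984,.0205]
l=np.radians(18);xd=np.array([np.cos(SE[2]),np.sin(SE[2]),0])
sx=np.cos(l)*xd-np.sin(l)*ez;sz=np.sin(l)*xd+np.cos(l)*ez;sy=np.cross(sz,sx)
def seat(x,y,z): return np.array([SE[0],SE[1],SE[3]])+x*sx+y*sy+z*sz
E
python3 - <<'E'
from h import *
d=np.load("w1.npz");C=(d["K"],d["D"],d["W"])
for n,pt in dict(cornF=(0,-.075,0),cornN=(0,.075,0),topF=(0,-.075,.095),topN=(0,.075,.095),lipF=(-.052,-.075,.01),lipN=(-.052,.075,.01)).items(): print(n,np.round(proj(C,seat(*pt))[0]),np.round(seat(*pt),3))
p=ctrl.camera("wrist");tc=p["tool_from_camera"];W=(p["K"],p["distortion"],tc)
obs=np.array([[239.5,204],[329.5,204],[265,162],[308,162]])
def bt(q,L,dd,y): # binder pt in tool: axis -z rotated q[2] about y
    c,s=np.cos(q[2]),np.sin(q[2]);L=np.asarray(L);return [q[0]+dd*c+L*s, y, q[1]+dd*s-L*c]
f=lambda q:(proj(W,[bt(q,.165,.0375,-.02),bt(q,.165,.0375,.02),bt(q,0,.0375,-.02),bt(q,0,.0375,.02)])-obs).ravel()
s=least_squares(f,[0,.116,0]);print(s.x,np.round(f(s.x),1))
cv2.imwrite("pics/w3.png",p["color"])
Rt=R.from_matrix(np.column_stack([-sy,-sx,-sz]))
b=[s.x[0],0,s.x[1]];print("b in tool",b)
P,Q=cur()
U=seat(-.03,0,.12)-Rt.apply([0.0025,0,.12]);V=seat(-.03,0,.03)-Rt.apply([.0025,0,.12]);print(U,V,Rt.as_euler('xyz'),(Q.inv()*Rt).magnitude())
E
```

```text
cornF [ 23. 158.] [0.493 0.443 0.02 ]
cornN [110. 213.] [0.392 0.332 0.02 ]
topF [-41. 184.] [0.471 0.463 0.111]
topN [ 65. 248.] [0.37  0.352 0.111]
lipF [ 23. 133.] [0.527 0.411 0.046]
lipN [116. 193.] [0.426 0.301 0.046]
[ 0.00162215  0.12321113 -0.00294237] [ 0.7 -0.   0.7  0.  -1.6 -0.  -2.   0. ]
b in tool [np.float64(0.001622153086849657), 0, np.float64(0.12321113303183737)]
[0.40700872 0.41663601 0.25802407] [0.42748669 0.39781756 0.17242899] [2.82743339 0.         0.82760367] 1.0462161396374943
```

```bash
python3 - <<'E'
from h import *
d=np.load("w1.npz");C=(d["K"],d["D"],d["W"])
def ov(im,cam,c0,r0,w,h,s):
    o=cv2.resize(im[r0:r0+h,c0:c0+w],None,fx=s,fy=s,interpolation=cv2.INTER_CUBIC)
    def ln(A,B,col):
        q=proj(cam,[seat(*A),seat(*B)]);q=np.round((q-[c0,r0]+.5)*s-.5).astype(int);cv2.line(o,tuple(q[0]),tuple(q[1]),col,1)
    Y=.075
    ln((0,-Y,0),(0,Y,0),(0,255,0));ln((0,-Y,.095),(0,Y,.095),(255,255,0));ln((-.052,-Y,.01),(-.052,Y,.01),(0,255,255))
    for y in(-Y,Y): ln((0,y,0),(0,y,.095),(255,255,0));ln((0,y,0),(-.052,y,0),(255,0,255))
    return o
a=cv2.imread("pics/scene0.png");b=cv2.imread("pics/top0.png");w=cv2.imread("pics/w1.png")
i1=ov(w,C,0,110,140,150,4);i2=ov(a,"scene",170,285,100,75,2.4) ;i3=ov(b,"top",115,195,80,120,3)
o=np.zeros((600,800,3),np.uint8);o[:,:560]=i1;o[:180,560:]=i2[:,:240];o[200:560,560:]=i3
cv2.imwrite("pics/ov.png",o)
E
```

```text
(no output)
```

View pics/ov.png

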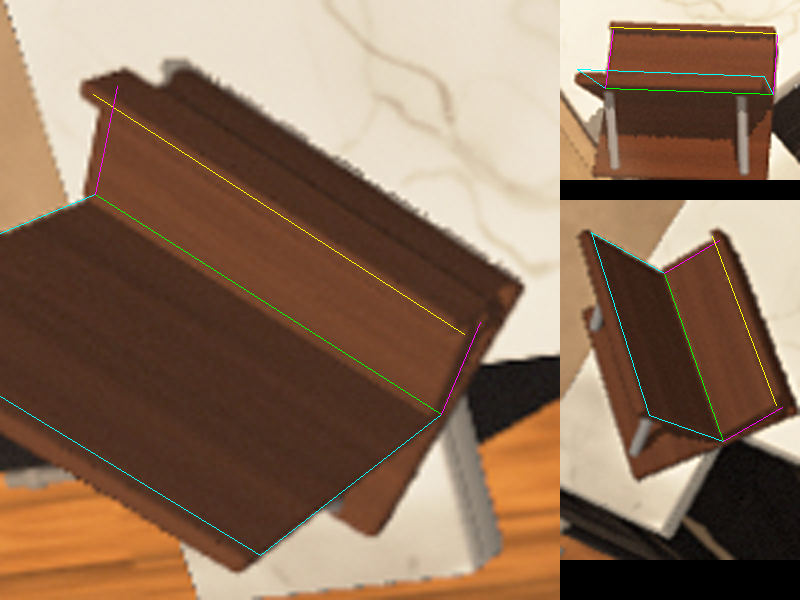

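```bash
python3 - <<'E'
from h import *
Rt=R.from_matrix(np.column_stack([-sy,-sx,-sz]));b=Rt.apply([.0016,0,.123]);P,Q=cur()
U=seat(-.03,0,.13)-b
pr(.2,rows(P,Q,U,Rt,12)); print(U,[np.linalg.norm(r[3:]) for r in rows(P,Q,U,Rt,12)][:1])
E
```

```text
[[0.2,-0.227,-0.566,-0.068,-0.002,-0.03,-0.082],[0.2,-0.182,-0.582,-0.062,-0.002,-0.03,-0.082],[0.2,-0.136,-0.595,-0.059,-0.002,-0.03,-0.082],[0.2,-0.089,-0.604,-0.056,-0.002,-0.03,-0.082],[0.2,-0.041,-0.609,-0.056,-0.002,-0.03,-0.082],[0.2,0.007,-0.611,-0.056,-0.002,-0.03,-0.082],[0.2,0.055,-0.608,-0.058,-0.002,-0.03,-0.082],[0.2,0.103,-0.601,-0.062,-0.002,-0.03,-0.082],[0.2,0.15,-0.591,-0.067,-0.002,-0.03,-0.082],[0.2,0.195,-0.577,-0.073,-0.002,-0.03,-0.082],[0.2,0.239,-0.559,-0.081,-0.002,-0.03,-0.082],[0.2,0.282,-0.537,-0.09,-0.002,-0.03,-0.082]]
[0.40465977 0.42001692 0.27038781] [np.float64(0.0873384222435922)]
```

Request:
move_arm(
  increments=[
    [0.2,-0.227,-0.566,-0.068,-0.002,-0.03,-0.082],
    [0.2,-0.182,-0.582,-0.062,-0.002,-0.03,-0.082],
    [0.2,-0.136,-0.595,-0.059,-0.002,-0.03,-0.082],
    [0.2,-0.089,-0.604,-0.056,-0.002,-0.03,-0.082],
    [0.2,-0.041,-0.609,-0.056,-0.002,-0.03,-0.082],
    [0.2,0.007,-0.611,-0.056,-0.002,-0.03,-0.082],
    [0.2,0.055,-0.608,-0.058,-0.002,-0.03,-0.082],
    [0.2,0.103,-0.601,-0.062,-0.002,-0.03,-0.082],
    [0.2,0.15,-0.591,-0.067,-0.002,-0.03,-0.082],
    [0.2,0.195,-0.577,-0.073,-0.002,-0.03,-0.082],
    [0.2,0.239,-0.559,-0.081,-0.002,-0.03,-0.082],
    [0.2,0.282,-0.537,-0.09,-0.002,-0.03,-0.082],
    [0.2,0,0,0,0,0,0],
    [0.2,0,0,0,0,0,0],
    [0.2,0,0,0,0,0,0],
    [0.2,0,0,0,0,0,0],
  ],
)

```text
time_s: 13.45
ee_pos: [0.4047, 0.4191, 0.2707]
eef_rot: [2.822, -0.004, 0.831]
force: [-0.4, 0.1, -3.6]
grip_width: 0.0397
grip_force: 30.0
```

```bash
python3 - <<'E'
from h import *
Rt=R.from_matrix(np.column_stack([-sy,-sx,-sz]));b=Rt.apply([.0016,0,.123]);P,Q=cur();print(ctrl.get_obs()["qpos"],(Q.inv()*Rt).as_rotvec())
print("binder in seat",np.array([sx,sy,sz])@(P+Q.apply([.0016,0,.123])-seat(0,0,0)))
V=seat(-.027,0,.02)-b; pr(.2,rows(P,Q,V,Rt,8))
p=ctrl.camera("scene");print([(round(d["conf"],2),np.round(d["centre"]),np.argwhere(d["mask"]).min(0),np.argwhere(d["mask"]).max(0)) for d in ctrl.cut_out("binder",p)])
B=lambda L,dd,y:P+Q.apply([.0016+dd,y,.123-L])
print(np.round(proj("scene",[B(L,dd,y) for L in(0,.165) for dd in(-.0375,.0375) for y in (-.02,.02)])))
p=ctrl.camera("top");print([(round(d["conf"],2),np.round(d["centre"]),np.argwhere(d["mask"]).min(0),np.argwhere(d["mask"]).max(0)) for d in ctrl.cut_out("binder",p)])
print(np.round(proj("top",[B(L,dd,y) for L in(0,.165) for dd in(-.0375,.0375) for y in (-.02,.02)])))
E
```

```text
[ 0.88611031  0.34750638  1.33934078 -0.3213599   1.47401723  1.66140873] [ 0.00590819 -0.00503061  0.00152438]
binder in seat [-3.14855590e-02  1.38752760e-05  1.30107815e-01]
[[0.2,0,-0.011,0.275,0.001,-0.001,0],[0.2,0,-0.011,0.275,0.001,-0.001,0],[0.2,0.001,-0.011,0.275,0.001,-0.001,0],[0.2,0.001,-0.01,0.275,0.001,-0.001,0],[0.2,0.001,-0.01,0.275,0.001,-0.001,0],[0.2,0.001,-0.01,0.275,0.001,-0.001,0],[0.2,0.001,-0.01,0.275,0.001,-0.001,0],[0.2,0.001,-0.01,0.275,0.001,-0.001,0]]
[(0.61, array([289., 222.]), array([266, 201]), array([306, 231]))]
[[233. 306.]
 [235. 284.]
 [192. 304.]
 [195. 283.]
 [218. 284.]
 [220. 257.]
 [167. 282.]
 [171. 256.]]
[(0.75, array([212., 108.]), array([168,  66]), array([237, 145]))]
[[134. 243.]
 [151. 233.]
 [124. 212.]
 [140. 202.]
 [ 73. 217.]
 [ 93. 204.]
 [ 65. 180.]
 [ 83. 168.]]
```

Request:
move_arm(
  increments=[
    [0.2,0,-0.011,0.275,0,0,0],
    [0.2,0,-0.011,0.275,0,0,0],
    [0.2,0,-0.011,0.275,0,0,0],
    [0.2,0,-0.01,0.275,0,0,0],
    [0.2,0,-0.01,0.275,0.002,-0.002,0],
    [0.2,0,-0.01,0.275,0.002,-0.002,0],
    [0.2,0,-0.01,0.275,0.002,-0.001,0],
    [0.2,0,-0.01,0.275,0,0,0],
    [0.2,0,0,0,0,0,0],
    [0.2,0,0,0,0,0,0],
  ],
)

```text
time_s: 14.65
ee_pos: [0.4272, 0.3995, 0.1647]
eef_rot: [2.828, 0.001, 0.83]
force: [-0.4, 0.6, -3.5]
grip_width: 0.0395
grip_force: 30.0
```

Request:
move_arm(
  increments=[
    [0.2,0,0,0.08,0,0,0],
    [0.2,0,0,0.08,0,0,0],
    [0.2,0,0,0.06,0,0,0],
    [0.2,0,0,0,0,0,0],
  ],
)

```text
time_s: 15.05
ee_pos: [0.4296, 0.397, 0.1538]
eef_rot: [2.828, 0.002, 0.83]
force: [-1.2, -0.5, -4.1]
grip_width: 0.0398
grip_force: 30.0
```

Descended 11 mm with no contact (nominal z ≈ 9 mm). I'll continue in small steps.

Request:
move_arm(
  increments=[
    [0.2,0,0,0.06,0,0,0],
    [0.2,0,0,0.06,0,0,0],
    [0.2,0,0,0,0,0,0],
  ],
)

```text
time_s: 15.35
ee_pos: [0.4309, 0.3957, 0.148]
eef_rot: [2.828, 0.002, 0.83]
force: [-0.2, -0.1, -3.9]
grip_width: 0.0396
grip_force: 30.0
```

Request:
move_arm(
  increments=[
    [0.2,0,0,0.05,0,0,0],
    [0.2,0,0,0.05,0,0,0],
    [0.2,0,0,0,0,0,0],
  ],
)

```text
time_s: 15.65
ee_pos: [0.4326, 0.3962, 0.1457]
eef_rot: [2.828, -0.003, 0.831]
force: [-3.5, 5.5, 8.6]
grip_width: 0.0399
grip_force: 30.0
```

Request:
move_arm(
  increments=[
    [0.2,0,0,-0.04,0,0,0],
    [0.2,0,-0.04,0,0,0,0],
    [0.2,0,-0.04,0,0,0,0],
    [0.2,0,-0.04,0,0,0,0],
    [0.2,0,0,0,0,0,0],
  ],
)

```text
time_s: 16.15
ee_pos: [0.4273, 0.3992, 0.1436]
eef_rot: [2.828, 0.001, 0.831]
force: [-0.5, -0.2, -1.5]
grip_width: 0.04
grip_force: 30.0
```

```bash
python3 - <<'E'
from h import *
P,Q=cur();print("TCP in seat",np.array([sx,sy,sz])@(P-seat(0,0,0)),np.array([sx,sy,sz])@ctrl.get_obs()["force"])
E
```

```text
TCP in seat [-0.02002735  0.00160401  0.12293851] [ 0.75578336  0.48844884 -1.37025596]
```

Request:
move_arm(
  increments=[
    [0.2,0,-0.02,0.02,0,0,0],
    [0.2,0,0,0,0,0,0],
    [0.7,0,0,0,0,0,0],
    [0.7,0,0,0,0,0,0],
    [0.7,0,0,0,0,0,0],
    [0.7,0,0,0,0,0,0],
    [0.7,0,0,0,0,0,0],
    [0.7,0,0,0,0,0,0],
  ],
)

```text
time_s: 16.95
ee_pos: [0.427, 0.3996, 0.1425]
eef_rot: [2.828, 0.001, 0.83]
force: [0.4, -0.6, 0.5]
grip_width: 0.0656
grip_force: 0.0
```

Request:
move_arm(
  increments=[
    [0.7,0,0,-0.3,0,0,0],
    [0.7,0,0,-0.3,0,0,0],
    [0.7,0,0,-0.4,0,0,0],
    [0.7,0,0,-0.4,0,0,0],
    [0.7,0,0,-0.4,0,0,0],
    [0.7,0,0,-0.4,0,0,0],
    [0.7,0,0,-0.4,0,0,0],
    [0.7,0,0,0,0,0,0],
  ],
)

```text
time_s: 17.75
ee_pos: [0.3973, 0.4279, 0.2696]
eef_rot: [2.828, -0.004, 0.831]
force: [-0.3, 0.2, -0.2]
grip_width: 0.0656
grip_force: 0.0
```

```bash
python3 - <<'E'
from h import *
o=ctrl.get_obs();P,Q=cur();p=ctrl.camera("wrist")
M=np.eye(4);M[:3,:3]=Q.as_matrix();M[:3,3]=P
C=(p["K"],p["distortion"],M@p["tool_from_camera"])
print([(round(d["conf"],2),np.round(d["centre"]),np.argwhere(d["mask"]).min(0),np.argwhere(d["mask"]).max(0)) for d in ctrl.cut_out("binder",p)])
print(np.round(proj(C,[seat(x,y,.165) for x in(-.04,0) for y in(-.0375,.0375)])),np.round(proj(C,[seat(-.02,0,.165)])))
g=cv2.cvtColor(p["color"],cv2.COLOR_BGR2GRAY);cv2.imwrite("pics/w4.png",p["color"])
n,lab,st,ce=cv2.connectedComponentsWithStats((p["color"].min(2)>170).astype(np.uint8))
print([ (st[i].tolist(),ce[i].round().tolist()) for i in range(1,n) if st[i,4]>800])
for n in("scene","top"):
    q=ctrl.camera(n);print(n,[(round(d["conf"],2),np.round(d["centre"]),np.argwhere(d["mask"]).min(0),np.argwhere(d["mask"]).max(0)) for d in ctrl.cut_out("binder",q)])
    print(np.round(proj(n,[seat(x,y,z) for z in (0,.165) for x in(-.04,0) for y in(-.0375,.0375)])).tolist())
    print({t:[(round(d["conf"],2),np.round(d["centre"]).tolist()) for d in ctrl.cut_out(t,q)] for t in("book_1","bookend","mug","jar","tin","bowl")})
E
```

```text
[(0.97, array([200., 286.]), array([151, 261]), array([248, 308]))]
[[309. 167.]
 [307. 251.]
 [261. 167.]
 [263. 250.]] [[285. 210.]]
[([264, 0, 258, 298, 30772], [379.0, 140.0]), ([267, 198, 37, 44, 1441], [285.0, 221.0])]
scene []
[[208.0, 303.0], [242.0, 304.0], [206.0, 322.0], [241.0, 323.0], [190.0, 284.0], [232.0, 286.0], [187.0, 307.0], [230.0, 309.0]]
{'book_1': [], 'bookend': [], 'mug': [], 'jar': [], 'tin': [], 'bowl': []}
top [(0.73, array([234., 140.]), array([198, 107]), array([255, 175]))]
[[168.0, 224.0], [179.0, 252.0], [154.0, 232.0], [164.0, 260.0], [125.0, 198.0], [135.0, 231.0], [108.0, 209.0], [118.0, 241.0]]
{'book_1': [(0.96, [241.0, 337.0]), (0.82, [227.0, 302.0])], 'bookend': [(0.82, [261.0, 351.0])], 'mug': [(0.67, [163.0, 212.0])], 'jar': [(0.83, [169.0, 278.0]), (0.57, [269.0, 313.0])], 'tin': [(0.56, [200.0, 335.0])], 'bowl': [(0.97, [223.0, 388.0])]}
```

The binder is seated within ~2 px of the predicted outline, and the bystanders haven't moved. Now the bookend.

```bash
python3 - <<'E'
from h import *
P,Q=cur();Rt=tl(32);Mi=np.array([.42,.17,.35]);F=rk(.005,-.085,.115);A=F-.14*Rt.apply([0,0,1]);print(A,F)
pr(0,rows(P,Q,Mi,Rt,10));print();pr(0,rows(Mi,Rt,A,Rt,7));print();pr(0,rows(A,Rt,F,Rt,7));print(Rt.inv().apply(ey*.05)/.05)
E
```

```text
[ 0.47824469 -0.05103449  0.23372673] [ 0.55196856 -0.05932627  0.115     ]
[[0,-0.349,0.413,-0.042,0.002,0.037,0.098],[0,-0.305,0.445,-0.055,0.002,0.037,0.098],[0,-0.257,0.472,-0.066,0.002,0.037,0.098],[0,-0.207,0.495,-0.076,0.002,0.037,0.098],[0,-0.155,0.513,-0.083,0.002,0.037,0.098],[0,-0.1,0.525,-0.089,0.002,0.037,0.098],[0,-0.045,0.532,-0.093,0.002,0.037,0.098],[0,0.011,0.534,-0.095,0.002,0.037,0.098],[0,0.067,0.53,-0.095,0.002,0.037,0.098],[0,0.122,0.52,-0.092,0.002,0.037,0.098]]

[[0,0.024,0.609,0.407,0,0,0],[0,0.024,0.609,0.407,0,0,0],[0,0.024,0.609,0.407,0,0,0],[0,0.024,0.609,0.407,0,0,0],[0,0.024,0.609,0.407,0,0,0],[0,0.024,0.609,0.407,0,0,0],[0,0.024,0.609,0.407,0,0,0]]

[[0,0,0,0.4,0,0,0],[0,-0,-0,0.4,0,0,0],[0,0,-0,0.4,0,0,0],[0,-0,-0,0.4,0,0,0],[0,-0,0,0.4,0,0,0],[0,0,-0,0.4,0,0,0],[0,-0,0,0.4,0,0,0]]
[-9.65365078e-18 -1.00000000e+00  1.71547270e-17]
```

Request:
move_arm(
  increments=[
    [0,-0.349,0.413,-0.042,0.002,0.037,0.098],
    [0,-0.305,0.445,-0.055,0.002,0.037,0.098],
    [0,-0.257,0.472,-0.066,0.002,0.037,0.098],
    [0,-0.207,0.495,-0.076,0.002,0.037,0.098],
    [0,-0.155,0.513,-0.083,0.002,0.037,0.098],
    [0,-0.1,0.525,-0.089,0.002,0.037,0.098],
    [0,-0.045,0.532,-0.093,0.002,0.037,0.098],
    [0,0.011,0.534,-0.095,0.002,0.037,0.098],
    [0,0.067,0.53,-0.095,0.002,0.037,0.098],
    [0,0.122,0.52,-0.092,0.002,0.037,0.098],
    [0,0.024,0.609,0.407,0,0,0],
    [0,0.024,0.609,0.407,0,0,0],
    [0,0.024,0.609,0.407,0,0,0],
    [0,0.024,0.609,0.407,0,0,0],
    [0,0.024,0.609,0.407,0,0,0],
    [0,0.024,0.609,0.407,0,0,0],
    [0,0.024,0.609,0.407,0,0,0],
    [0,0,0,0,0,0,0],
    [0,0,0,0,0,0,0],
  ],
)

```text
time_s: 20.55
ee_pos: [0.4797, -0.0514, 0.2345]
eef_rot: [3.14, -0.562, -0.109]
force: [0.3, 0.1, 0.2]
grip_width: 0.0003
grip_force: 0.0
```

```bash
python3 - <<'E'
from h import *
P,Q=cur();p=ctrl.camera("wrist")
M=np.eye(4);M[:3,:3]=Q.as_matrix();M[:3,3]=P
C=(p["K"],p["distortion"],M@p["tool_from_camera"])
for t in("bookend","book_1","bowl"):print(t,[(round(d["conf"],2),np.round(d["centre"]),np.argwhere(d["mask"]).min(0),np.argwhere(d["mask"]).max(0)) for d in ctrl.cut_out(t,p)])
print(np.round(proj(C,[rk(x,y,.147) for y in(-.026,-.038) for x in(-.028,.01,.052)])).tolist(),np.round(proj(C,[rk(-.025,.015,.177),rk(-.025,-.025,.177)])).tolist())
s=ctrl.camera("scene");print({t:[(round(d["conf"],2),np.round(d["centre"]).tolist()) for d in ctrl.cut_out(t,s)] for t in("book_1","binder","mug")})
F=rk(.005,-.085,.115);pr(0,rows(P,Q,F,tl(32),7))
E
```

```text
bookend [(0.84, array([206., 240.]), array([144, 219]), array([249, 263])), (0.4, array([121., 192.]), array([ 99, 162]), array([146, 225]))]
book_1 [(0.88, array([192., 115.]), array([130,  62]), array([248, 175])), (0.86, array([189., 193.]), array([130, 161]), array([248, 235]))]
bowl [(0.57, array([125., 285.]), array([ 99, 252]), array([152, 311])), (0.47, array([251., 220.]), array([144,  69]), array([291, 272]))]
[[219.0, 224.0], [221.0, 184.0], [224.0, 144.0], [232.0, 224.0], [234.0, 184.0], [236.0, 144.0]] [[161.0, 210.0], [210.0, 210.0]]
{'book_1': [(0.76, [190.0, 290.0]), (0.7, [185.0, 313.0])], 'binder': [(0.84, [302.0, 214.0]), (0.45, [242.0, 176.0])], 'mug': [(0.22, [221.0, 303.0])]}
[[0,-0.006,-0.001,0.4,0,-0,0],[0,-0.006,-0.001,0.4,0,-0,0],[0,-0.006,-0.001,0.4,0,-0,0],[0,-0.006,-0.001,0.4,0,-0,0],[0,-0.005,-0.001,0.4,0,-0,0],[0,-0.005,-0.001,0.4,0,-0,0],[0,-0.005,-0.001,0.4,0,-0,0]]
```

Request:
move_arm(
  increments=[
    [0,0,0,0.4,0,0,0],
    [0,0,0,0.4,0,0,0],
    [0,0,0,0.4,0,0,0],
    [0,0,0,0.4,0,0,0],
    [0,0,0,0.4,0,0,0],
    [0,0,0,0.4,0,0,0],
    [0,0,0,0.4,0,0,0],
    [0,0,0,0,0,0,0],
    [0,0,-0.16,0,0,0,0],
    [0,0,-0.16,0,0,0,0],
    [0,0,-0.16,0,0,0,0],
    [0,0,-0.16,0,0,0,0],
    [0,0,-0.1,0,0,0,0],
    [0,0,-0.1,0,0,0,0],
    [0,0,0,0,0,0,0],
  ],
)

```text
time_s: 22.45
ee_pos: [0.5586, -0.0171, 0.1165]
eef_rot: [3.14, -0.563, -0.107]
force: [0.1, 0.5, 0.2]
grip_width: 0.0003
grip_force: 0.0
```

Request:
move_arm(
  increments=[
    [0,0,-0.1,0,0,0,0],
    [0,0,-0.1,0,0,0,0],
    [0,0,-0.1,0,0,0,0],
    [0,0,-0.1,0,0,0,0],
    [0,0,-0.1,0,0,0,0],
    [0,0,-0.1,0,0,0,0],
    [0,0,0,0,0,0,0],
  ],
)

```text
time_s: 23.15
ee_pos: [0.5617, 0.0131, 0.1158]
eef_rot: [3.14, -0.562, -0.107]
force: [-0.7, 0.2, 0.3]
grip_width: 0.0006
grip_force: 0.0
```

```bash
python3 - <<'E'
from h import *
P,Q=cur();print("rack y",(P-rk(0,0,0))@ey,(P-rk(0,0,0))@ex,ctrl.get_obs()["force"]@ey)
E
```

```text
rack y -0.011959552725290883 0.0066232026665066016 0.1244200385981849
```

```bash
python3 - <<'E'
from h import *
P,Q=cur();p=ctrl.camera("wrist")
M=np.eye(4);M[:3,:3]=Q.as_matrix();M[:3,3]=P
C=(p["K"],p["distortion"],M@p["tool_from_camera"])
for t in("bookend","book_1"):print(t,[(round(d["conf"],2),np.round(d["centre"]),np.argwhere(d["mask"]).min(0),np.argwhere(d["mask"]).max(0)) for d in ctrl.cut_out(t,p)])
for j in(0,.025,.045): print(j,np.round(proj(C,[rk(x,y+j,.147) for y in(-.026,-.038) for x in(.01,.052)])).tolist(),np.round(proj(C,[rk(.05,.015+j,.177),rk(.05,-.025+j,.177)])).tolist())
s=ctrl.camera("scene");print({t:[(round(d["conf"],2),np.round(d["centre"]).tolist(),np.argwhere(d["mask"]).min(0).tolist(),np.argwhere(d["mask"]).max(0).tolist()) for d in ctrl.cut_out(t,s)] for t in("book_1","bookend")})
cv2.imwrite("pics/w5.png",p["color"])
E
```

```text
bookend [(0.76, array([222., 252.]), array([157, 235]), array([278, 290]))]
book_1 [(0.7, array([226.,  81.]), array([131,  14]), array([310, 151]))]
0 [[313.0, 233.0], [311.0, 158.0], [336.0, 233.0], [333.0, 158.0]] [[227.0, 132.0], [314.0, 133.0]]
0.025 [[264.0, 232.0], [266.0, 158.0], [287.0, 232.0], [287.0, 158.0]] [[173.0, 132.0], [260.0, 132.0]]
0.045 [[225.0, 232.0], [229.0, 158.0], [248.0, 232.0], [251.0, 158.0]] [[130.0, 132.0], [216.0, 132.0]]
{'book_1': [(0.94, [203.0, 304.0], [160, 287], [224, 313]), (0.58, [191.0, 288.0], [166, 269], [232, 300])], 'bookend': [(0.63, [205.0, 315.0], [192, 314], [217, 320])]}
```

Request:
move_arm(
  increments=[
    [0,0,-0.05,0,0,0,0],
    [0,0,-0.05,0,0,0,0],
    [0,0,-0.03,0,0,0,0],
  ],
)

```text
time_s: 23.75
ee_pos: [0.5624, 0.0186, 0.1158]
eef_rot: [3.139, -0.562, -0.108]
force: [-1.6, -7.0, -0.5]
grip_width: 0.0003
grip_force: 3.8
```

Request:
move_arm(
  increments=[
    [0,0,-0.04,0,0,0,0],
  ],
)

```text
time_s: 23.85
ee_pos: [0.5625, 0.0198, 0.1158]
eef_rot: [3.138, -0.562, -0.107]
force: [-5.9, -37.6, 4.9]
grip_width: 0.0008
grip_force: 18.3
```

```bash
python3 - <<'E'
from h import *
P,Q=cur();print("rack y",(P-rk(0,0,0))@ey,ctrl.get_obs()["force"]@ey)
E
```

```text
rack y -0.005172821028246688 -38.03084951492982
```

The force jumped to 38 N at a travel of about 45 mm, so the books are tight. Backing off.

Request:
move_arm(
  increments=[
    [0,0,0.1,0,0,0,0],
    [0,0,0.2,0,0,0,0],
    [0,0,0.2,0,0,0,0],
    [0,0,0.2,0,0,0,0],
    [0,0,0.2,0,0,0,0],
    [0,0,0,-0.4,0,0,0],
    [0,0,0,-0.5,0,0,0],
    [0,0,0,-0.5,0,0,0],
    [0,0,0,-0.5,0,0,0],
    [0,0,0,-0.5,0,0,0],
    [0,0,0,-0.5,0,0,0],
    [0,0,0,0,0,0,0],
    [0,0,0,0,0,0,0],
    [0,0,0,0,0,0,0],
  ],
)

```text
time_s: 25.25
ee_pos: [0.4811, -0.0153, 0.2375]
eef_rot: [3.14, -0.561, -0.107]
force: [0.1, -0.5, -0.3]
grip_width: 0.0004
grip_force: 0.0
```

```bash
python3 - <<'E'
from h import *
P,Q=cur();p=ctrl.camera("wrist")
M=np.eye(4);M[:3,:3]=Q.as_matrix();M[:3,3]=P
C=(p["K"],p["distortion"],M@p["tool_from_camera"])
for t in("bookend","book_1"):print(t,[(round(d["conf"],2),np.round(d["centre"]),np.argwhere(d["mask"]).min(0),np.argwhere(d["mask"]).max(0)) for d in ctrl.cut_out(t,p)])
for j in(.035,.045): print(j,np.round(proj(C,[rk(x,y+j,.147) for y in(-.026,-.038) for x in(-.028,.052)])).tolist())
print(np.round(proj(C,[rk(x,y,.177) for x in(-.025,.05) for y in (.097,.057,.02)])).tolist())
for n in("scene","top"):
    q=ctrl.camera(n);print(n,{t:[(round(d["conf"],2),np.round(d["centre"]).tolist()) for d in ctrl.cut_out(t,q)] for t in("binder","book_1","mug","jar","tin","bowl")})
E
```

```text
bookend [(0.69, array([208., 232.]), array([143, 209]), array([247, 257]))]
book_1 [(0.95, array([187., 190.]), array([129, 154]), array([246, 229])), (0.6, array([190., 142.]), array([129, 106]), array([246, 197]))]
0.035 [[221.0, 221.0], [226.0, 143.0], [234.0, 221.0], [238.0, 143.0]]
0.045 [[210.0, 221.0], [216.0, 143.0], [223.0, 221.0], [228.0, 143.0]]
[[108.0, 208.0], [156.0, 208.0], [201.0, 208.0], [122.0, 128.0], [166.0, 128.0], [208.0, 128.0]]
scene {'binder': [(0.66, [301.0, 215.0]), (0.4, [190.0, 304.0])], 'book_1': [(0.94, [188.0, 306.0]), (0.61, [189.0, 290.0])], 'mug': [(0.9, [243.0, 175.0])], 'jar': [(0.64, [204.0, 220.0])], 'tin': [(0.64, [185.0, 261.0])], 'bowl': [(0.48, [161.0, 309.0])]}
top {'binder': [(0.68, [231.0, 140.0])], 'book_1': [(0.69, [214.0, 300.0])], 'mug': [(0.81, [163.0, 212.0])], 'jar': [(0.72, [243.0, 332.0]), (0.68, [170.0, 280.0])], 'tin': [(0.57, [201.0, 341.0]), (0.49, [233.0, 333.0])], 'bowl': [(0.64, [168.0, 276.0]), (0.62, [221.0, 386.0])]}
```

Bookend at about 45 mm, books in place, binder on the stand, bystanders unmoved.

```bash
python3 -c "
from station import ctrl
print(ctrl.hand_in())"
```

```text
the job is handed in; nothing more can be done
None
```

The job is handed in (the hand-in returned no verdict): by my last camera checks the binder stands centred on the reading stand, the two books stand tight with the bookend about 45 mm in, and the mug, jar, tin and bowl have not moved.

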